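# Reverse-threaded cap nut off a radiator fan

### The arm

A 7-joint arm with a two-finger parallel gripper is mounted at the origin on the work surface. World frame = base frame: x ahead of the robot, y to its left, z up, the work surface at z = 0. Lengths are in m, angles in rad, forces in N, time in s.
With the tool pointing down it reaches from about 0.35 to 0.775 m from the base axis. Payload 3.1 kg.
Tool frame: the origin (TCP) lies where the fingers leave the gripper's body, on its centre line; the fingertips stand 73 mm ahead of it and the grasp point (between the pads) lies 54 mm ahead of it; y points along the fingers, z is the direction in which the jaws open and shut, and the axes are right-handed (so a half turn about y gives the same grasp; the last joint's range is limited). The gripper opens to 85 mm and grips with 20 to 120 N. Pads are 22 mm wide; open, the fingers measure 114 mm over their backs; the gripper's body (76 mm by 85 mm) begins 54 mm behind the grasp point. The pads swing forward as they close: fully open they stand 13 mm farther back than shut.
Start: joints at [-0.042, 0.311, 0.014, 1.512, -0.004, 1.319, -0.027], TCP at [0.55, 0, 0.304] pointing down, gripper open.
Joint ranges: [-2.7, 2.7], [-0.3, 1.91], [-1.27, 1.3], [0.12, 2.57], [-1.44, 4.58], [0.2, 2.03], [-3.05, 3.05]. Speed limits (rad/s): [2.79, 2.79, 3.14, 3.14, 3.14, 3.14, 3.14].

### API

Orientations are given as a unit quaternion [x, y, z, w].
In Python, from rig import telemetry, vision, order gives the robot as it stands.
- The arm moves only by the shell command python3 -m inch 'ROWS'. ROWS is JSON, a list of rows, each a list of 7 numbers: the turn, a rotation vector about the tool's x, y, z each as a share of 0.5 rad, from -1 to 1, then the shift along the tool's x, y, z each as a share of 500 mm, from -1 to 1, then the opening, from 0 (shut) to 1 (fully open). A call has 1 to 12 rows; each row shifts and turns the commanded pose from where the row before left it, along the tool's axes as they then stand; what a row does not reach is not made up. A row lasts 1/10 s, in which the tool goes at most 50 mm and 8.59 degrees, less where a joint would pass 70% of its speed; a pose out of reach is approached as far as the arm can. A call with a number of a shift or a turn outside -1 to 1 is refused whole. A call with a gripper value outside its range is refused whole. The fingers move at their own pace and stop on an object; the grip force is fixed at half the most. Time passes only in rows, so rows that do not move let the fingers close. It gives the time, the measured TCP pose, the force and the opening at its end, in the units of the state.
- telemetry.get_obs(): the state, without advancing time (a new reading comes with each control period).
- vision.read_camera(name): name is "scene" or "side" or "wrist"; returns a dict with "frame" (480x640x3 uint8, red, green, blue), "depth" (480x640 float32, m along the optical axis (not along the pixel's ray), 0 where there is no reading), "intrinsics" (3x3 intrinsics, pixels), "k1" (the pictures are not rectified: a ray, as slopes to the right and down, at radius r is drawn at 1 + k1 r^2 times it, then the intrinsics apply), "R" (3x3) and "t" (3): a world point X has camera coordinates R X + t; the wrist camera has in their place "T_tool_cam" (4x4, takes a point from camera to tool coordinates, whose origin is the TCP and whose axes are the tool frame's). Camera axes: x right, y down, z forward; pixel columns grow to the right and rows downward; lengths in m; the calibration is good to about 2 mm. A picture is of the moment at which its call begins: read the wrist's pose just before it.
- order.hand_in(): hands the job in, once; it reports no verdict.
The state is a dict: "t": time; "qpos": joint angles; "joint_vel": joint speeds; "effort": joint torques, N m; "position": TCP position; "orientation": TCP orientation; "wrist_force": force on the tool from outside, world axes, zero at the start; "moment": the same for the moment, N m; "width": finger opening in m.
Only numpy, scipy, OpenCV 4.12 (cv2) and the standard library are available. Lean on these libraries where they do the work, as an engineer would, in place of code of your own. Each camera call takes 0.05 s, during which the arm holds its last target.

### The job

Take the orange cap nut off the radiator fan: its thread is reversed, so unscrew it by turning it clockwise as seen from above, never anticlockwise, and follow the nut as it climbs: the plastic thread bears only a gentle pull or push of a few newtons before it lets go. Once it is free, lift it off and stand it upright in the yellow bin. Do not lean on the fan and leave the other things on the bench where they are.

Things in the scene. Friction and masses are not known exactly. Their poses are not given: they have to be found in the camera images.
- cap_center (a point): Centre of the loose orange cap nut, 24 mm above its underside, z along its axis. The nut is a smooth upright cylinder 56 mm across and 48 mm tall, 48 to 84 g, hollow below, the upper 22 mm solid; grip it by its sides at any yaw. At the start it stands on the fan's axis, its underside 60 mm above the bench.
- cap_under (a point): Centre of the nut's underside. Coarse LEFT-HAND thread: turned clockwise seen from above the nut at first turns without rising, for up to a sixth of a turn (how far cannot be seen, only felt), then climbs about 11 mm, then lets go and lifts straight off: between a quarter and half a turn in all. It stays put when let go half-way. Axial play about 1 mm. Anticlockwise it soon meets a stop.
- cap_mark (a point): Outer end of the white radial stripe on top of the cap nut, 24 mm from its axis along its own x axis, at its top face. Turning the nut takes about 0.1 to 0.2 Nm, more when it is pulled or pushed; a sprung washer below pushes it up with about 3.5 N, fading in the first 4 mm of climb.
- fan: Car radiator fan lying face up, fixed to the bench: black round shroud 276 mm across and 45 mm high, grey impeller inside with seven blades and a hub 112 mm across whose top is 55 mm above the bench. Origin: on the fan's axis (the axis of the nut), at bench height; z up. At the start the fan's x axis points the way the white stripe on the nut points.
- yellow_bin_in (a point): Centre of the inner floor of the low yellow bin, fixed to the bench: 160 x 160 mm outside, walls 4 mm thick and 35 mm high above the bench, floor 4 mm above the bench; axes along its sides.
- green_bin: Low green bin, 120 x 120 mm, 35 mm high, at the back of the bench, fixed, to be left alone. Origin: centre of its underside.
- carton: Loose blue carton with a paper band, 90 x 120 x 70 mm tall, to be left alone. Origin: centre of its underside.
- battery: Loose small black starter battery with grey lid and two steel posts, 102 x 132 x 94 mm tall, to be left alone. Origin: centre of its underside.
- can: Loose closed can with a red label, 60 mm across, 100 mm tall, to be left alone. Origin: centre of its underside.
There are look-alikes about, which are no part of the job. Of the things that look like the part that bears yellow_bin_in, take the one that is nearest to the robot's base at the start.

How it is judged:
On the way:
1. the cap nut is unscrewed and lifted clear of the fan (z of cap_center in the frame of fan above 0.115 m and contact force between cap and fan below 0.05 N), for 0.1 s.
At the end, for the whole second after the job is handed in: The cap nut stands upright (within 6 degrees) and at rest on the floor of the yellow bin, its centre within 70 mm of the bin's centre, released (horizontal distance between cap_center and yellow_bin_in below 0.07 m and height (world z) of cap_center below 0.034 m and angle between cap_center's own z axis and vertical below 0.1 rad and linear speed of cap below 0.02 m/s and contact force between the fingers and cap below 0.05 N); the robot touches nothing.
It fails at once if the cap nut is turned anticlockwise (tightened) by more than about 25 degrees while on its thread (y of cap_mark in the frame of fan above 0.01 m and x of cap_mark in the frame of fan above 0 m and z of cap_center in the frame of fan below 0.087 m and horizontal distance between cap_center and fan below 0.01 m).
It fails at once if the thread is strained: more than 16 N between the cap nut and the fan (7 N of it are the washer's push at rest) (contact force between cap and fan above 16 N).
It fails at once if the robot leans on the fan with more than 12 N (contact force between any of the fingers, the arm and fan above 12 N).
It fails at once if the cap nut is dropped (falls faster than 0.8 m/s, released) (linear speed of cap above 0.8 m/s and contact force between the fingers and cap below 0.05 N).
It fails at once if the carton, battery or can is moved by more than 20 mm (distance of any of carton, battery, can from where it was at the start of the episode above 0.02 m).
It also fails if it takes over 72 s, if anything falls off the work surface, if the arm or the gripper's body presses on something with over 40 N, if the wrist force passes 120 N, or if a joint passes its speed limit or range.

## Working session

There is one attempt and no reset: what is moved stays moved. The work goes in short steps, Python scripts to look and compute and a shell command to move; the robot and the scene stay as the last step left them, time stands still between calls to the robot, and variables do not carry over. Pictures are saved under pics/ and viewed, and the job is handed in when it is done.

```bash
ls; mkdir -p pics; python3 - <<'E'
from rig import telemetry, vision
import cv2,numpy as np
print(telemetry.get_obs())
for n in ["scene","side","wrist"]:
    d=vision.read_camera(n); cv2.imwrite(f"pics/{n}0.png",d["frame"][:,:,::-1]); np.savez(f"/tmp/{n}0.npz",**d)
    print(n,{k:(v if k not in("frame","depth") else v.shape) for k,v in d.items()})
E
```

```text
pics
{'t': 0.0, 'qpos': array([-0.04168673,  0.31173065,  0.01400077,  1.51304464, -0.00442323,
        1.31918927, -0.02718578]), 'joint_vel': array([ 0.00155817,  0.00044663, -0.00160217, -0.00025143,  0.00260424,
        0.00164081, -0.00096248]), 'effort': array([-8.45983850e-04, -3.79911804e+01,  1.45537080e-01, -2.30588043e+01,
        1.22032766e-02,  1.37352623e-02,  4.05736500e-06]), 'position': array([5.49449297e-01, 1.38772443e-05, 3.02823160e-01]), 'orientation': array([ 0.50061957, -0.50054959,  0.49941791, -0.49941156]), 'wrist_force': array([ 0.55840109,  0.19770327, -0.30811031]), 'moment': array([-0.02029977, -0.05996265, -0.02267782]), 'width': 0.08567242964163145}
scene {'frame': (480, 640, 3), 'depth': (480, 640), 'intrinsics': array([[495.70128429,   0.        , 329.01717174],
       [  0.        , 495.70128429, 235.76715754],
       [  0.        ,   0.        ,   1.        ]]), 'k1': -0.10560414843010325, 'R': array([[-0.83903029,  0.5440663 ,  0.00447606],
       [ 0.44977265,  0.6981979 , -0.55697779],
       [-0.30615802, -0.46530802, -0.83051533]]), 't': arr
[... 402 characters left out ...]
 0.37207224,  0.58084788, -0.72400137]]), 't': array([-0.4297985 ,  0.30104513,  1.14234564])}
wrist {'frame': (480, 640, 3), 'depth': (480, 640), 'intrinsics': array([[351.26785921,   0.        , 314.56276578],
       [  0.        , 351.26785921, 236.92728942],
       [  0.        ,   0.        ,   1.        ]]), 'k1': -0.026498954249605872, 'T_tool_cam': array([[-4.81006272e-04,  9.45773866e-01,  3.24825435e-01,
        -8.38983922e-02],
       [-3.36428051e-04, -3.24825607e-01,  9.45773869e-01,
        -6.93929917e-02],
       [ 9.99999828e-01,  3.45642775e-04,  4.74428013e-04,
        -1.44443432e-05],
       [ 0.00000000e+00,  0.00000000e+00,  0.00000000e+00,
         1.00000000e+00]])}
```

View pics/scene0.png

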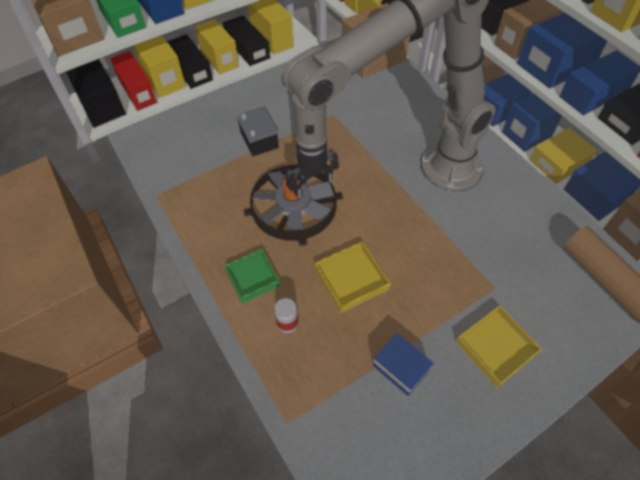

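View pics/side0.png

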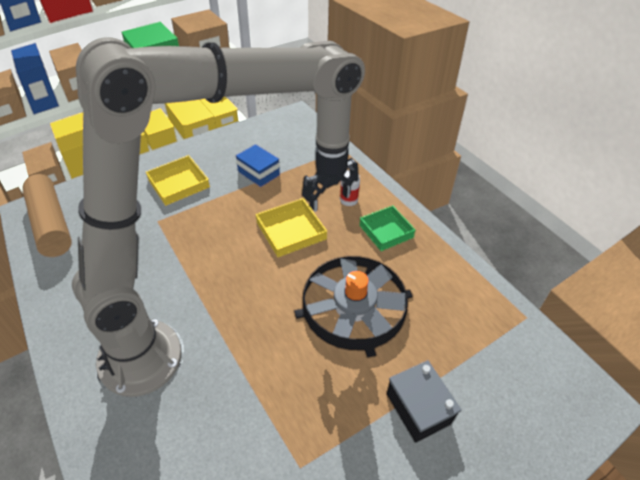

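View pics/wrist0.png

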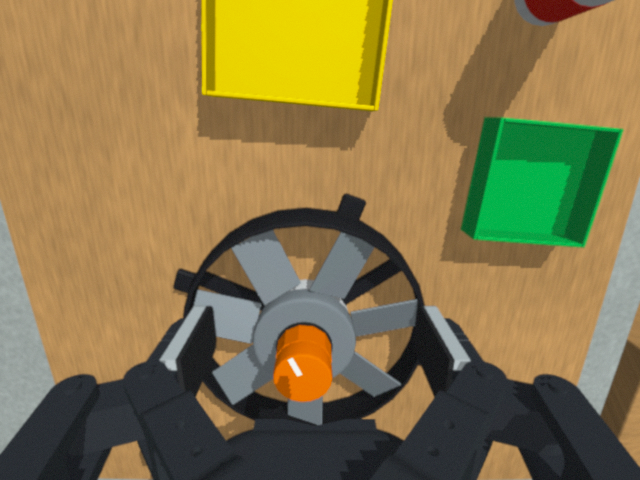

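The scene shows the fan with the orange nut at scene (293,188), side (357,285) and wrist (303,350). There are two yellow bins, at scene (352,275) and (498,345). I'll measure them next.

```bash
cat > h.py <<'E'
import numpy as np,cv2
from scipy.spatial.transform import Rotation as Ro
from rig import telemetry, vision
def pose(o=None):
    o=o or telemetry.get_obs(); T=np.eye(4); T[:3,:3]=Ro.from_quat(o["orientation"]).as_matrix(); T[:3,3]=o["position"]; return T
def camT(d,T=None):
    if "R" in d:
        M=np.eye(4); M[:3,:3]=d["R"].T; M[:3,3]=-d["R"].T@d["t"]; return M
    return T@d["T_tool_cam"]
def rays(d,px):
    D=np.array([d["k1"],0,0,0,0],float).ravel()
    p=cv2.undistortPoints(np.array(px,float).reshape(-1,1,2),d["intrinsics"],D).reshape(-1,2)
    return np.c_[p,np.ones(len(p))]
def plane(d,px,z,T=None):
    M=camT(d,T); r=rays(d,px)@M[:3,:3].T; c=M[:3,3]; return c+r*((z-c[2])/r[:,2])[:,None]
def cloud(d,mask,T=None):
    v,u=np.nonzero(mask&(d["depth"]>0)); r=rays(d,np.c_[u,v])*d["depth"][v,u][:,None]; M=camT(d,T)
    return r@M[:3,:3].T+M[:3,3],np.c_[u,v]
def hsv(d): return cv2.cvtColor(np.ascontiguousarray(d["frame"]),cv2.COLOR_RGB2HSV)
def col(d,lo,hi): return cv2.inRange(hsv(d),np.array(lo),np.array(hi))>0
E
python3 - <<'E'
from h import *
T=pose()
print(Ro.from_matrix(T[:3,:3]).as_matrix().round(3))
for n in ["wrist","side","scene"]:
    d=dict(np.load(f"/tmp/{n}0.npz"))
    m=col(d,(3,180,90),(17,255,255))
    k,l,s,c=cv2.connectedComponentsWithStats(m.astype(np.uint8))
    for i in range(1,k):
        if s[i,4]<60: continue
        P,uv=cloud(d,l==i,T)
        if np.hypot(*(np.median(P,0)-[.6,0,0])[:2])>.3: continue
        top=P[P[:,2]>np.percentile(P[:,2],95)-.004]
        (cx,cy),r=cv2.minEnclosingCircle(top[:,:2].astype(np.float32))
        print(n,"nut",s[i],"z",np.percentile(P[:,2],[1,50,99]).round(3),"circ",round(cx,4),round(cy,4),round(r,4))
    m=col(d,(24,150,90),(34,255,255))
    k,l,s,c=cv2.connectedComponentsWithStats(m.astype(np.uint8))
    for i in range(1,k):
        if s[i,4]<800: continue
        P,uv=cloud(d,l==i,T)
        if P[:,2].max()>.1: continue
        rim=P[P[:,2]>.03]; rc=cv2.minAreaRect(rim[:,:2].astype(np.float32))
        print(n,"bin",c[i].round(),"zmax",P[:,2].max().round(3),"rect",np.round(rc[0],3),np.round(rc[1],3),round(rc[2],1))
d=dict(np.load("/tmp/wrist0.npz")); 
m=col(d,(0,0,200),(179,60,255)); m[:340]=0;m[:,:270]=0;m[:,335:]=0;m[390:]=0
v,u=np.nonzero(m); print(len(u)); W=plane(d,np.c_[u,v],.108,T)
i=np.argmin(W@[1,0,0]);print(W.mean(0),np.ptp(W,axis=0)); 
q=W[:,:2]-W[:,:2].mean(0); U,S,V=np.linalg.svd(q);print(V[0],(q@V[0]).min(),(q@V[0]).max())
E
```

```text
[[ 0.    -0.002  1.   ]
 [-1.    -0.     0.   ]
 [ 0.    -1.    -0.002]]
wrist nut [ 273  325   60   77 3593] z [0.061 0.107 0.109] circ 0.5377 -0.1462 0.0281
wrist bin [296.  51.] zmax 0.037 rect [0.531 0.14 ] [0.089 0.16 ] 85.3
side nut [346 274  21  26 370] z [0.062 0.1   0.112] circ 0.5336 -0.1479 0.0264
side bin [ 70. 142.] zmax -0.344 rect [0. 0.] [0. 0.] 0.0
side bin [177. 180.] zmax 0.042 rect [0.319 0.565] [0.158 0.164] 3.4
scene nut [285 187  11  13  70] z [0.066 0.083 0.109] circ 0.5597 -0.1379 0.0067
scene bin [273.  23.] zmax -0.339 rect [0. 0.] [0. 0.] 0.0
scene bin [216.  44.] zmax -0.378 rect [0. 0.] [0. 0.] 0.0
scene bin [160.  63.] zmax -0.345 rect [0. 0.] [0. 0.] 0.0
scene bin [562. 152.] zmax -0.455 rect [0. 0.] [0. 0.] 0.0
scene bin [351. 276.] zmax 0.042 rect [0.535 0.178] [0.162 0.159] 84.8
scene bin [497. 345.] zmax 0.042 rect [0.324 0.567] [0.162 0.157] 2.8
100
[ 0.53112697 -0.13272421  0.108     ] [0.01163115 0.01898243 0.        ]
[ 0.41956564 -0.907725  ] -0.010118934714923918 0.010031166307143806
```

```bash
python3 -m inch '[[0,0,0,0.075,0.03,-0.006,1],[0,0,0,0.075,0.03,-0.006,1],[0,0,0,0.075,0.03,-0.006,1],[0,0,0,0.067,0.03,-0.006,1],[0,0,0,0,0,0,1],[0,0,0,0,0,0,1]]'; python3 - <<'E'
from h import *
o=telemetry.get_obs();T=pose(o);print(o["qpos"])
d=vision.read_camera("wrist");np.savez("/tmp/w1.npz",T=T,**d);cv2.imwrite("pics/w1.png",d["frame"][:,:,::-1])
m=col(d,(3,180,90),(17,255,255));P,uv=cloud(d,m,T);P=P[P[:,2]>.05]
print(np.percentile(P[:,2],[1,50,99]))
top=P[P[:,2]>.103];print(cv2.minEnclosingCircle(top[:,:2].astype(np.float32)),top.min(0),top.max(0))
E
```

```text
t: 0.75
position: [0.5373, -0.1469, 0.243]
orientation: [-0.5, 0.501, -0.5, 0.499]
wrist_force: [0.1, 0.2, -0.0]
width: 0.0854
[ 0.17411421  0.36580389  0.08293197  1.58969199 -0.03207698  1.18940328
  0.26087897]
[0.06218075 0.10725357 0.10883895]
((0.5375741720199585, -0.14631739258766174), 0.027771417051553726) [ 0.51067234 -0.173948    0.10303517] [ 0.56465088 -0.11878638  0.10951755]
```

View pics/w1.png

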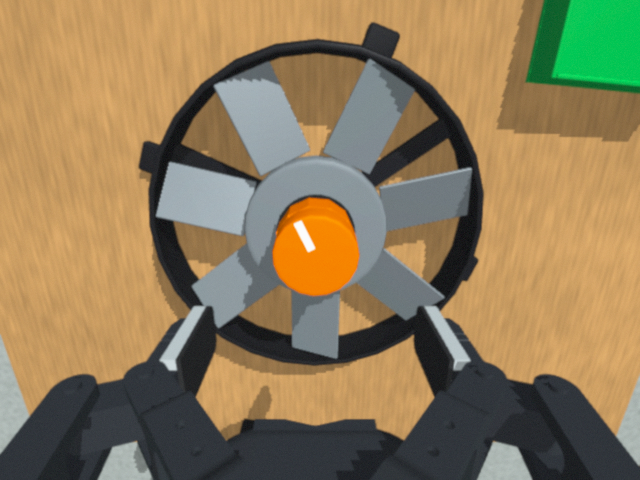

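The picture shows the nut's top centred at about (316,255), with the white stripe pointing up-left. It measures (0.5375, -0.1465, 0.108), which agrees with the known height and radius. Next I'll pre-rotate anticlockwise in the air to make room for the clockwise sweep.

```bash
python3 -m inch '[[0,-0.29,0,0,0,0,1],[0,-0.29,0,0,0,0,1],[0,-0.29,0,0,0,0,1],[0,-0.29,0,0,0,0,1],[0,-0.29,0,0,0,0,1],[0,-0.29,0,0,0,0,1],[0,-0.29,0,0,0,0,1],[0,-0.29,0,0,0,0,1],[0,-0.29,0,0,0,0,1],[0,-0.29,0,0,0,0,1],[0,0,0,0,0,0,1],[0,0,0,0,0,0,1]]'; python3 - <<'E'
from h import *
o=telemetry.get_obs();T=pose(o);print(o["qpos"],T.round(3))
d=vision.read_camera("wrist");np.savez("/tmp/w2.npz",T=T,**d);cv2.imwrite("pics/w2.png",d["frame"][:,:,::-1])
m=col(d,(3,180,90),(17,255,255));P,uv=cloud(d,m,T);P=P[P[:,2]>.05]
print(np.percentile(P[:,2],[1,50,99]))
top=P[P[:,2]>.103];c=cv2.minEnclosingCircle(top[:,:2].astype(np.float32));print(c)
print("tool-frame",np.linalg.inv(T)@[*c[0],.092,1])
E
```

```text
t: 2.0
position: [0.5386, -0.1445, 0.2444]
orientation: [-0.706, 0.043, -0.043, 0.706]
wrist_force: [0.4, -0.2, 0.7]
width: 0.0853
[ 0.36695929  0.37315155 -0.18063085  1.58027051  0.06974451  1.19360129
  1.62226927] [[ 0.993  0.001  0.121  0.539]
 [-0.121  0.001  0.993 -0.145]
 [ 0.001 -1.     0.001  0.244]
 [ 0.     0.     0.     1.   ]]
[0.06353232 0.10726483 0.10884335]
((0.5370416045188904, -0.1466759592294693), 0.027871305122971535)
tool-frame [-0.00139983  0.15237832 -0.00239247  1.        ]
```

View pics/w2.png

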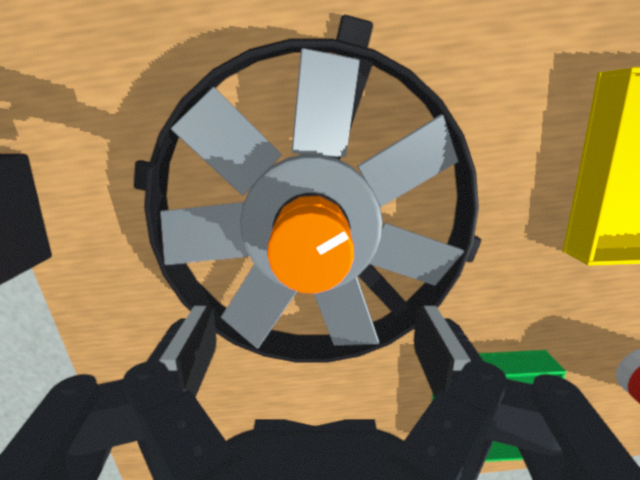

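```bash
python3 -m inch '[[0,0,0,-0.0028,0.03,-0.0048,1],[0,0,0,0,0.04,0,1],[0,0,0,0,0.04,0,1],[0,0,0,0,0,0,1],[0,0,0,0,0,0,1]]'; python3 - <<'E'
from h import *
o=telemetry.get_obs();T=pose(o)
print("tool-frame",np.linalg.inv(T)@[.5373,-.1465,.092,1],o["joint_vel"].round(3))
d=vision.read_camera("wrist");cv2.imwrite("pics/w3.png",d["frame"][:,:,::-1])
m=col(d,(3,180,90),(17,255,255));P,uv=cloud(d,m,T);P=P[P[:,2]>.05]
top=P[P[:,2]>.103];c=cv2.minEnclosingCircle(top[:,:2].astype(np.float32));print(c)
o=telemetry.get_obs();print(o["position"],o["wrist_force"])
E
```

```text
t: 2.55
position: [0.5365, -0.1479, 0.1891]
orientation: [-0.706, 0.043, -0.043, 0.706]
wrist_force: [-0.4, -0.4, 0.7]
width: 0.0857
tool-frame [6.90640174e-04 9.71262571e-02 1.43828985e-03 1.00000000e+00] [ 0.002 -0.018 -0.002 -0.028  0.001 -0.004  0.006]
((0.537074863910675, -0.14670057594776154), 0.028095679357647896)
[ 0.53706006 -0.1480293   0.18991027] [ 0.52014048  0.08742004 -0.07843684]
```

View pics/w3.png

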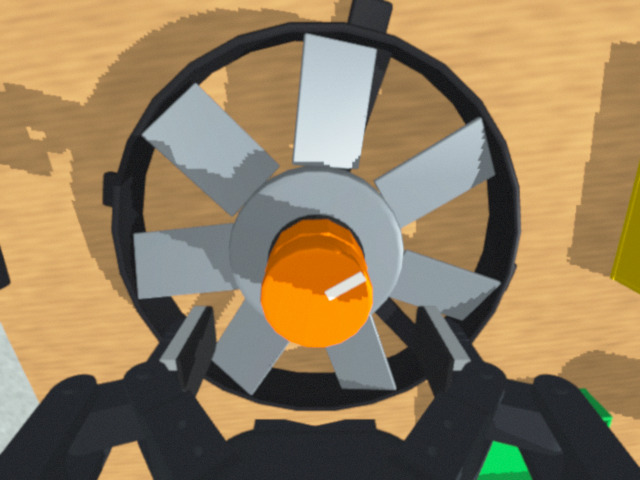

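```bash
cat >> h.py <<'E'
def rel(name=None):
    "nut top centre in TOOL frame (x,y,z) straight from the wrist camera; no pose used"
    d=vision.read_camera("wrist")
    if name: cv2.imwrite(f"pics/{name}.png",d["frame"][:,:,::-1])
    m=col(d,(3,180,90),(17,255,255)); k,l,s,c=cv2.connectedComponentsWithStats(m.astype(np.uint8)); i=1+np.argmax(s[1:,4])
    P,uv=cloud(d,l==i,np.eye(4)); y0=np.percentile(P[:,1],5); top=P[P[:,1]<y0+.004]
    c,r=cv2.minEnclosingCircle(top[:,[0,2]].astype(np.float32))
    w=(d["frame"].min(2)>150)&(cv2.dilate((l==i).astype(np.uint8),np.ones((9,9)))>0)
    w=cv2.erode(cv2.morphologyEx((l==i).astype(np.uint8),cv2.MORPH_CLOSE,np.ones((25,25))),np.ones((5,5))).astype(bool)&(d["frame"][:,:,2]>110)
    ang=None
    if w.sum()>10:
        Q,_=cloud(d,w,np.eye(4)); q=Q.mean(0)[[0,2]]-np.array(c); ang=np.degrees(np.arctan2(q[1],q[0]))
    return dict(x=c[0],z=c[1],ytop=y0,r=r,stripe=ang)
E
python3 - <<'E'
from h import *
print(rel());print(rel())
for i in range(4):
    o=telemetry.get_obs();print(o["position"].round(4),o["wrist_force"].round(2),o["moment"].round(3))
    rel()
E
```

```text
{'x': 4.138159056310542e-05, 'z': 0.0014100804692134261, 'ytop': np.float64(0.08158871212104192), 'r': 0.028286578133702278, 'stripe': np.float64(126.36729653809627)}
{'x': -0.00024790060706436634, 'z': 0.0012404010631144047, 'ytop': np.float64(0.08194446337350036), 'r': 0.02829071134328842, 'stripe': np.float64(126.57183843929272)}
[ 0.5373 -0.1482  0.1904] [ 0.1  -0.9   0.81] [-0.017  0.051 -0.016]
[ 0.5372 -0.1482  0.1903] [-0.78  0.83  0.34] [ 0.013 -0.038  0.005]
[ 0.5371 -0.1483  0.1901] [ 0.06 -0.38 -0.39] [0.05  0.003 0.007]
[ 0.5369 -0.1483  0.1899] [ 0.22 -0.9   0.19] [ 0.031  0.009 -0.01 ]
```

```bash
python3 -m inch '[[0,0,0,0,0.03,0.0028,1],[0,0,0,0,0.03,0,1],[0,0,0,0,0.034,0,1],[0,0,0,0,0,0,1],[0,0,0,0,0,0,1]]'; python3 - <<'E'
from h import *
print(rel("w4"));print(rel())
o=telemetry.get_obs();print(o["position"].round(4),o["wrist_force"].round(2),o["moment"].round(3))
E
```

```text
t: 3.4
position: [0.5366, -0.1468, 0.1422]
orientation: [-0.706, 0.043, -0.043, 0.706]
wrist_force: [-0.4, 0.1, 0.3]
width: 0.0851
{'x': 0.0007268711924552917, 'z': 0.000567570619750768, 'ytop': np.float64(0.03383416675261784), 'r': 0.028658203780651093, 'stripe': np.float64(122.79291304572496)}
{'x': -0.00011397918569855392, 'z': 0.00039317284245043993, 'ytop': np.float64(0.03444294443823847), 'r': 0.028347531333565712, 'stripe': np.float64(121.3728101095219)}
[ 0.5373 -0.147   0.1431] [-0.65 -0.49  0.14] [ 0.008 -0.001  0.007]
```

View pics/w4.png

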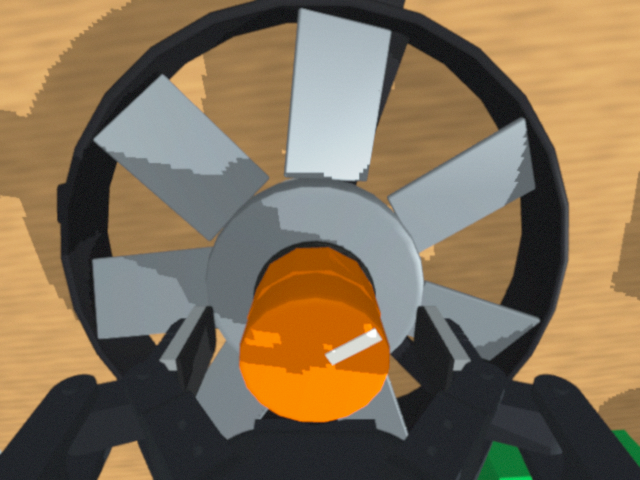

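```bash
python3 -m inch '[[0,0,0,0,0,0.0008,0.72],[0,0,0,0,0,0,0.72],[0,0,0,0,0,0,0.72],[0,0,0,0,0,0,0.72]]'; python3 - <<'E'
from h import *
print(rel("w5"));o=telemetry.get_obs();print(o["position"].round(4),o["wrist_force"].round(2),o["moment"].round(3),o["width"])
E
```

```text
t: 3.9
position: [0.5366, -0.1464, 0.1421]
orientation: [0.706, -0.043, 0.043, -0.706]
wrist_force: [-0.7, -0.4, -0.5]
width: 0.0615
{'x': 0.0007866285159252584, 'z': -5.3108917200006545e-05, 'ytop': np.float64(0.03381692739960418), 'r': 0.02863752469420433, 'stripe': np.float64(122.51779791827177)}
[ 0.5366 -0.1464  0.1421] [-0.33  0.41  0.26] [-0.046  0.021 -0.012] 0.06182976627219078
```

View pics/w5.png

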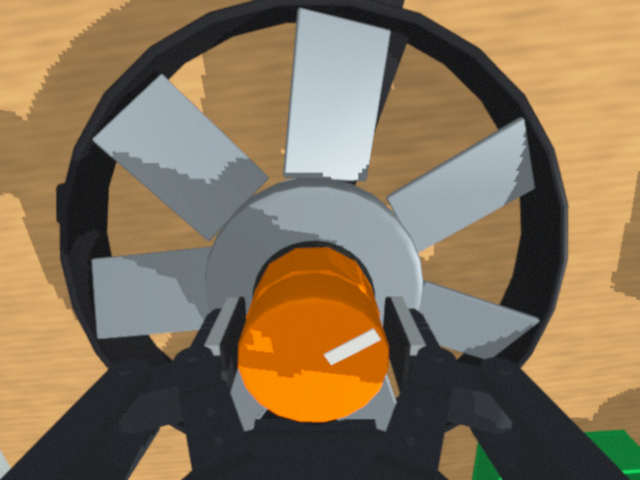

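The pads straddle the nut evenly, with gaps on both sides at columns 240 and 388. Closing gently now.

```bash
python3 -m inch '[[0,0,0,0,0,0,0.68],[0,0,0,0,0,0,0.66],[0,0,0,0,0,0,0.64],[0,0,0,0,0,0,0.62]]';python3 -m inch '[[0,0,0,0,0,0,0.6],[0,0,0,0,0,0,0.55]]'; python3 - <<'E'
from h import *
for i in range(4):
  r=rel();o=telemetry.get_obs();print(r["x"],r["z"],r["ytop"],r["stripe"],o["position"].round(4),o["wrist_force"].round(2),o["moment"].round(3),o["width"].round(4))
E
```

```text
t: 4.35
position: [0.5367, -0.1463, 0.1422]
orientation: [-0.706, 0.043, -0.043, 0.706]
wrist_force: [-0.9, -0.3, 2.6]
width: 0.0551
t: 4.55
position: [0.5367, -0.1463, 0.1421]
orientation: [-0.706, 0.043, -0.043, 0.706]
wrist_force: [-0.3, -0.1, 3.4]
width: 0.0547Traceback (most recent call last):
  File "<stdin>", line 3, in <module>
AttributeError: 'float' object has no attribute 'round'
```

```bash
cat >> h.py <<'E'
def st(n=4):
    F=[];M=[];P=[]
    for i in range(n):
        o=telemetry.get_obs();F.append(o["wrist_force"]);M.append(o["moment"]);P.append(o["position"]); r=rel()
    q=Ro.from_quat(o["orientation"]).as_matrix()
    print("pos",np.mean(P,0).round(4),"F",np.mean(F,0).round(2),"M",np.mean(M,0).round(3),"w",round(o["width"],4),"yaw",round(np.degrees(np.arctan2(q[1,2],q[0,2])),1),"j7",round(o["qpos"][6],2),"t",round(o["t"],2))
    print("rel x %.4f z %.4f top %.4f stripe %s"%(r["x"],r["z"],r["ytop"],r["stripe"]))
    return r
E
python3 -m inch '[[0,0,0,0,-0.001,0,0.5],[0,0,0,0,0,0,0.5]]'; python3 -c "
from h import *
st()"
```

```text
t: 4.8
position: [0.5366, -0.1464, 0.1423]
orientation: [-0.706, 0.043, -0.043, 0.706]
wrist_force: [-0.1, -0.2, 1.1]
width: 0.0549
pos [ 0.5366 -0.1463  0.1423] F [-0.03  0.46  0.56] M [ 0.04  -0.038  0.011] w 0.0547 yaw 83.1 j7 1.61 t 4.95
rel x 0.0005 z 0.0000 top 0.0340 stripe 120.23913827458136
```

```bash
python3 -m inch '[[0,0.1,0,0,0,0,0.4],[0,0.1,0,0,0,0,0.4],[0,0.1,0,0,0,0,0.4],[0,0,0,0,0,0,0.4]]'; python3 -c "
from h import *
st()"
```

```text
t: 5.4
position: [0.5366, -0.1464, 0.1423]
orientation: [0.701, -0.095, 0.095, -0.701]
wrist_force: [-0.3, 0.3, 0.7]
width: 0.0547
pos [ 0.5365 -0.1464  0.1423] F [-0.2   0.25  0.45] M [ 0.065 -0.06  -0.071] w 0.055 yaw 74.5 j7 1.47 t 5.55
rel x 0.0007 z 0.0003 top 0.0340 stripe 121.59072061940192
```

```bash
python3 -m inch '[[0,0.1,0,0,0,0,0.4],[0,0.1,0,0,0,0,0.4],[0,0.1,0,0,0,0,0.4],[0,0,0,0,0,0,0.4]]'; python3 -c "
from h import *
st()"
```

```text
t: 6.0
position: [0.5365, -0.1464, 0.1423]
orientation: [0.692, -0.148, 0.147, -0.692]
wrist_force: [-0.2, 0.7, 0.6]
width: 0.0547
pos [ 0.5365 -0.1464  0.1423] F [0.04 0.43 0.35] M [ 0.026 -0.047 -0.059] w 0.055 yaw 65.9 j7 1.34 t 6.15
rel x 0.0009 z -0.0001 top 0.0340 stripe 121.41618537424235
```

```bash
python3 -m inch '[[0,0.1,0,0,0,0,0.4],[0,0.1,0,0,0,0,0.4],[0,0.1,0,0,0,0,0.4],[0,0,0,0,0,0,0.4]]'; python3 -c "
from h import *
st()"
```

```text
t: 6.6
position: [0.5365, -0.1464, 0.1423]
orientation: [0.679, -0.199, 0.199, -0.679]
wrist_force: [1.0, 0.6, -0.8]
width: 0.055
pos [ 0.5365 -0.1464  0.1423] F [0.34 0.08 0.23] M [ 0.062 -0.009 -0.052] w 0.0548 yaw 57.4 j7 1.2 t 6.75
rel x 0.0006 z 0.0004 top 0.0340 stripe 121.54216386188568
```

```bash
python3 -m inch '[[0,0.1,0,0,0,0,0.4],[0,0.1,0,0,0,0,0.4],[0,0,0,0,0,0,0.4]]'; python3 -c "
from h import *
st(3)"; python3 -m inch '[[0,0.1,0,0,0,0,0.4],[0,0.1,0,0,0,0,0.4],[0,0,0,0,0,0,0.4]]'; python3 -c "
from h import *
st(3)"
```

```text
t: 7.1
position: [0.5365, -0.1464, 0.1424]
orientation: [0.668, -0.233, 0.232, -0.668]
wrist_force: [-0.4, 0.4, -0.8]
width: 0.055
pos [ 0.5365 -0.1464  0.1423] F [-0.04  0.46 -0.52] M [ 0.029 -0.037 -0.076] w 0.0548 yaw 51.6 j7 1.11 t 7.2
rel x 0.0003 z 0.0003 top 0.0340 stripe 120.89208873886481
t: 7.55
position: [0.5365, -0.1464, 0.1424]
orientation: [0.655, -0.266, 0.266, -0.655]
wrist_force: [0.1, 0.4, 0.2]
width: 0.0543
pos [ 0.5365 -0.1464  0.1424] F [-0.22  0.34  0.22] M [ 0.047  0.02  -0.042] w 0.0546 yaw 45.9 j7 1.03 t 7.65
rel x 0.0002 z 0.0001 top 0.0340 stripe 120.21521087020275
```

```bash
python3 -m inch '[[0,0.1,0,0,0,0,0.4],[0,0.1,0,0,0,0,0.4],[0,0,0,0,0,0,0.4]]'; python3 -c "
from h import *
st(3)"
```

```text
t: 8.0
position: [0.5369, -0.1465, 0.1429]
orientation: [-0.641, 0.298, -0.298, 0.641]
wrist_force: [0.8, 0.6, 2.6]
width: 0.0545
pos [ 0.537  -0.1465  0.1429] F [0.09 0.14 2.28] M [ 0.03   0.046 -0.021] w 0.0549 yaw 40.2 j7 0.94 t 8.1
rel x 0.0004 z 0.0002 top 0.0340 stripe 120.9707680906858
```

```bash
python3 -m inch '[[0,0.1,0,0,0,0,0.4],[0,0.05,0,0,0,0,0.4],[0,0,0,0,0,0,0.4]]'; python3 -c "
from h import *
st(3)"
```

```text
t: 8.45
position: [0.5369, -0.1464, 0.1428]
orientation: [-0.63, 0.322, -0.322, 0.63]
wrist_force: [-0.1, 0.9, 4.3]
width: 0.0546
pos [ 0.5369 -0.1464  0.1428] F [-0.17  0.72  4.4 ] M [ 0.069  0.03  -0.037] w 0.055 yaw 35.9 j7 0.87 t 8.55
rel x 0.0004 z 0.0003 top 0.0339 stripe 121.29952814471189
```

```bash
python3 -m inch '[[0,0,0,0,-0.0018,0,0.4],[0,0,0,0,0,0,0.4]]'; python3 -c "
from h import *
st(3)"
```

```text
t: 8.8
position: [0.5368, -0.1464, 0.1433]
orientation: [-0.629, 0.322, -0.322, 0.63]
wrist_force: [1.3, -0.6, 2.8]
width: 0.0546
pos [ 0.5368 -0.1464  0.1433] F [ 1.31 -0.44  2.25] M [-0.036 -0.246  0.018] w 0.0546 yaw 35.8 j7 0.87 t 8.9
rel x 0.0004 z 0.0000 top 0.0340 stripe 120.69216834395989
```

```bash
python3 -m inch '[[0,0,0,0,-0.0014,0,0.4],[0,0,0,0,0,0,0.4]]'; python3 -c "
from h import *
st(3)"
```

```text
t: 9.15
position: [0.5367, -0.1464, 0.1437]
orientation: [-0.63, 0.322, -0.322, 0.63]
wrist_force: [1.5, -0.2, 0.1]
width: 0.0548
pos [ 0.5366 -0.1464  0.1437] F [ 2.32 -0.27 -0.42] M [-0.043 -0.497 -0.01 ] w 0.0546 yaw 35.8 j7 0.87 t 9.25
rel x 0.0004 z 0.0001 top 0.0340 stripe 120.93883788271076
```

```bash
python3 -m inch '[[0,0.1,0,0,-0.0006,0,0.4],[0,0.1,0,0,-0.0006,0,0.4],[0,0,0,0,0,0,0.4]]'; python3 -c "
from h import *
st(3)"
```

```text
t: 9.6
position: [0.5364, -0.146, 0.1443]
orientation: [-0.613, 0.353, -0.353, 0.613]
wrist_force: [1.8, 0.3, -0.8]
width: 0.055
pos [ 0.5364 -0.146   0.1443] F [ 1.33  0.66 -1.14] M [ 0.097 -0.385 -0.051] w 0.0548 yaw 30.1 j7 0.78 t 9.7
rel x 0.0005 z 0.0002 top 0.0340 stripe 121.132662854545
```

```bash
python3 -m inch '[[0,0.1,0,0,-0.0003,0,0.4],[0,0.1,0,0,-0.0006,0,0.4],[0,0,0,0,0,0,0.4]]'; python3 -c "
from h import *
st(3)"
```

```text
t: 10.05
position: [0.5364, -0.146, 0.145]
orientation: [-0.594, 0.383, -0.383, 0.594]
wrist_force: [1.8, 0.5, -0.4]
width: 0.0551
pos [ 0.5365 -0.1461  0.145 ] F [ 1.57  1.23 -0.78] M [ 0.206 -0.322 -0.033] w 0.0548 yaw 24.4 j7 0.69 t 10.15
rel x 0.0004 z 0.0003 top 0.0340 stripe 121.22713493871497
```

```bash
python3 -m inch '[[0,0.1,0,0,-0.0006,0,0.4],[0,0.1,0,0,-0.0006,0,0.4],[0,0,0,0,0,0,0.4]]'; python3 -c "
from h import *
st(3)"
```

```text
t: 10.5
position: [0.5365, -0.1462, 0.1456]
orientation: [-0.574, 0.412, -0.412, 0.575]
wrist_force: [1.4, 1.2, -0.1]
width: 0.0547
pos [ 0.5365 -0.1462  0.1456] F [ 1.51  1.42 -0.54] M [ 0.236 -0.356 -0.052] w 0.0547 yaw 18.7 j7 0.6 t 10.6
rel x 0.0006 z 0.0001 top 0.0340 stripe 121.64888611569228
```

```bash
python3 -m inch '[[0,0.1,0,-0.0004,-0.0006,0.0008,0.4],[0,0.1,0,0,-0.0006,0,0.4],[0,0.1,0,0,-0.0006,0,0.4],[0,0,0,0,0,0,0.4]]'; python3 -c "
from h import *
st(3)"
```

```text
t: 11.05
position: [0.5366, -0.1463, 0.1465]
orientation: [0.542, -0.454, 0.454, -0.542]
wrist_force: [0.6, 0.5, -0.4]
width: 0.0546
pos [ 0.5367 -0.1463  0.1465] F [ 0.72  0.34 -0.17] M [ 0.166 -0.26  -0.001] w 0.0544 yaw 10.1 j7 0.46 t 11.15
rel x 0.0003 z -0.0000 top 0.0340 stripe 120.60354647147912
```

```bash
python3 -m inch '[[0,0.1,0,0,-0.0006,0,0.4],[0,0.1,0,0,-0.0007,0,0.4],[0,0.1,0,0,-0.0006,0,0.4],[0,0,0,0,0,0,0.4]]'; python3 -c "
from h import *
st(3)"
```

```text
t: 11.6
position: [0.5368, -0.1462, 0.1475]
orientation: [0.507, -0.493, 0.494, -0.506]
wrist_force: [0.2, 0.7, -0.6]
width: 0.0548
pos [ 0.5368 -0.1462  0.1475] F [ 1.03  0.65 -0.79] M [ 0.108 -0.247  0.002] w 0.0548 yaw 1.5 j7 0.33 t 11.7
rel x 0.0003 z 0.0002 top 0.0340 stripe 120.8278042114424
```

```bash
python3 -m inch '[[0,0.1,0,0,-0.0005,0,0.4],[0,0.1,0,0,-0.0006,0,0.4],[0,0.1,0,0,-0.0006,0,0.4],[0,0,0,0,0,0,0.4]]'; python3 -c "
from h import *
st(3)"
```

```text
t: 12.15
position: [0.537, -0.1463, 0.1485]
orientation: [0.468, -0.53, 0.53, -0.468]
wrist_force: [1.5, -0.1, -1.0]
width: 0.0548
pos [ 0.537  -0.1462  0.1484] F [ 1.28  0.28 -0.52] M [ 0.042 -0.271 -0.018] w 0.0546 yaw -7.1 j7 0.19 t 12.25
rel x 0.0003 z -0.0002 top 0.0340 stripe 120.34041695531202
```

```bash
python3 -m inch '[[0,0.1,0,0,-0.0006,0,0.4],[0,0.1,0,0,-0.0006,0,0.4],[0,0.1,0,0,-0.0006,0,0.4],[0,0,0,0,0,0,0.4]]'; python3 -c "
from h import *
st(3)"
```

```text
t: 12.7
position: [0.5371, -0.1461, 0.1494]
orientation: [0.427, -0.563, 0.564, -0.427]
wrist_force: [1.8, 0.8, 0.2]
width: 0.0546
pos [ 0.5371 -0.1462  0.1494] F [ 1.7  -0.07  0.3 ] M [ 0.07  -0.338 -0.004] w 0.0547 yaw -15.7 j7 0.06 t 12.8
rel x 0.0006 z -0.0001 top 0.0340 stripe 121.44821907597628
```

```bash
python3 -m inch '[[0,0.1,0,-0.0002,-0.0007,0.0008,0.4],[0,0.1,0,0,-0.0006,0,0.4],[0,0.1,0,0,-0.0006,0,0.4],[0,0,0,0,0,0,0.4]]'; python3 -c "
from h import *
st(3)"
```

```text
t: 13.25
position: [0.5373, -0.1463, 0.1503]
orientation: [0.384, -0.594, 0.594, -0.384]
wrist_force: [1.1, -0.9, -1.0]
width: 0.0547
pos [ 0.5373 -0.1463  0.1503] F [ 0.72 -0.08  0.12] M [ 0.008 -0.241 -0.002] w 0.0545 yaw -24.3 j7 -0.08 t 13.35
rel x 0.0006 z -0.0001 top 0.0340 stripe 121.59196722608449
```

```bash
python3 -m inch '[[0,0.1,0,0,-0.0006,0,0.4],[0,0.1,0,0,-0.0006,0,0.4],[0,0.1,0,0,-0.0006,0,0.4],[0,0,0,0,0,0,0.4]]'; python3 -c "
from h import *
st(3)"
```

```text
t: 13.8
position: [0.5374, -0.1463, 0.1513]
orientation: [0.338, -0.621, 0.621, -0.338]
wrist_force: [1.8, 0.2, 0.5]
width: 0.0547
pos [ 0.5374 -0.1463  0.1513] F [ 1.58 -0.1   0.77] M [-0.067 -0.262 -0.002] w 0.0549 yaw -32.9 j7 -0.21 t 13.9
rel x 0.0006 z 0.0001 top 0.0340 stripe 121.91350178091764
```

```bash
python3 -m inch '[[0,0.1,0,0,-0.0006,0,0.4],[0,0.1,0,0,-0.0006,0,0.4],[0,0.1,0,0,-0.0006,0,0.4],[0,0,0,0,0,0,0.4]]'; python3 -c "
from h import *
st(3)"
```

```text
t: 14.35
position: [0.5375, -0.1463, 0.1522]
orientation: [0.29, -0.644, 0.645, -0.291]
wrist_force: [2.2, -0.4, 1.3]
width: 0.0546
pos [ 0.5375 -0.1463  0.1522] F [ 1.24 -0.18  0.92] M [-0.13  -0.31  -0.044] w 0.0547 yaw -41.5 j7 -0.35 t 14.45
rel x 0.0007 z -0.0002 top 0.0340 stripe 121.56540274127393
```

```bash
python3 -m inch '[[0,0.1,0,-0.0004,-0.0008,0.0005,0.4],[0,0.1,0,0,-0.0007,0,0.4],[0,0.1,0,0,-0.0006,0,0.4],[0,0,0,0,0,0,0.4]]'; python3 -c "
from h import *
st(3)"
```

```text
t: 14.9
position: [0.5377, -0.1463, 0.1532]
orientation: [0.241, -0.665, 0.665, -0.241]
wrist_force: [1.7, -0.6, 1.3]
width: 0.0547
pos [ 0.5377 -0.1463  0.1532] F [ 1.1  -0.56  1.81] M [-0.166 -0.247 -0.034] w 0.0549 yaw -50.1 j7 -0.48 t 15.0
rel x 0.0004 z -0.0006 top 0.0340 stripe 119.91214030668814
```

```bash
python3 -m inch '[[0,0.1,0,0,-0.0006,0,0.4],[0,0.1,0,0,-0.0006,0,0.4],[0,0.1,0,0,-0.0006,0,0.4],[0,0,0,0,0,0,0.4]]'; python3 -c "
from h import *
st(3)"
```

```text
t: 15.45
position: [0.5378, -0.1463, 0.1542]
orientation: [0.191, -0.681, 0.681, -0.191]
wrist_force: [2.2, -2.1, 1.6]
width: 0.0547
pos [ 0.5378 -0.1463  0.1542] F [ 1.81 -1.19  2.33] M [-0.197 -0.263 -0.017] w 0.055 yaw -58.6 j7 -0.62 t 15.55
rel x 0.0006 z -0.0004 top 0.0340 stripe 120.85077897176738
```

```bash
python3 -m inch '[[0,0.05,0,0,-0.0012,0.0,0.4],[0,0.1,0,0,-0.0009,0,0.4],[0,0.1,0,0,-0.0008,0,0.4],[0,0,0,0,0,0,0.4]]'; python3 -c "
from h import *
st(3)"
```

```text
t: 16.0
position: [0.5378, -0.1462, 0.1552]
orientation: [0.147, -0.691, 0.692, -0.148]
wrist_force: [2.6, -0.8, 0.6]
width: 0.0546
pos [ 0.5378 -0.1462  0.1552] F [ 2.68 -0.87  0.1 ] M [-0.297 -0.562 -0.003] w 0.0547 yaw -65.8 j7 -0.73 t 16.1
rel x 0.0008 z -0.0004 top 0.0341 stripe 121.49705900678644
```

```bash
python3 -m inch '[[0,0.1,0,-0.0007,-0.0008,0.0008,0.4],[0,0.1,0,0,-0.0008,0,0.4],[0,0,0,0,0,0,0.4]]'; python3 -c "
from h import *
st(3)"
```

```text
t: 16.45
position: [0.5379, -0.1461, 0.1559]
orientation: [-0.113, 0.698, -0.698, 0.113]
wrist_force: [2.1, -0.8, -0.4]
width: 0.0548
pos [ 0.5379 -0.1462  0.1559] F [ 2.22 -0.68 -1.  ] M [-0.177 -0.524 -0.002] w 0.0549 yaw -71.5 j7 -0.82 t 16.55
rel x 0.0007 z -0.0006 top 0.0341 stripe 120.43044987489984
```

```bash
python3 -m inch '[[0,0,0,0,-0.0014,0,0.4],[0,0,0,0,0,0,0.4]]'; python3 -c "
from h import *
st(3)"
```

```text
t: 16.8
position: [0.5379, -0.1463, 0.1568]
orientation: [-0.113, 0.698, -0.698, 0.113]
wrist_force: [2.4, -1.0, -1.8]
width: 0.0548
pos [ 0.5379 -0.1463  0.1568] F [ 2.11 -0.77 -1.25] M [-0.161 -0.475 -0.007] w 0.0547 yaw -71.6 j7 -0.82 t 16.9
rel x 0.0007 z -0.0006 top 0.0341 stripe 120.68738395049668
```

```bash
python3 -m inch '[[0,0,0,0,-0.0014,0,0.4],[0,0,0,0,0,0,0.4]]'; python3 -c "
from h import *
st(4)"
```

```text
t: 17.15
position: [0.5379, -0.1463, 0.1576]
orientation: [-0.113, 0.698, -0.698, 0.113]
wrist_force: [2.4, -0.1, -1.4]
width: 0.0548
pos [ 0.5379 -0.1463  0.1576] F [ 1.73 -0.82 -1.03] M [-0.208 -0.333  0.016] w 0.0546 yaw -71.6 j7 -0.82 t 17.3
rel x 0.0008 z -0.0005 top 0.0341 stripe 121.13162116798101
```

```bash
python3 -m inch '[[0,0,0,0,-0.005,0,0.4],[0,0,0,0,-0.005,0,0.4],[0,0,0,0,0,0,0.4]]'; python3 -c "
from h import *
st(3)"
```

```text
t: 17.65
position: [0.5377, -0.1461, 0.1629]
orientation: [-0.113, 0.698, -0.698, 0.113]
wrist_force: [-0.5, -0.9, -0.4]
width: 0.0547
pos [ 0.5377 -0.1461  0.1627] F [-0.25 -0.3  -0.52] M [-0.005 -0.021 -0.005] w 0.0547 yaw -71.6 j7 -0.82 t 17.75
rel x 0.0007 z -0.0003 top 0.0341 stripe 120.88286516984525
```

```bash
python3 -m inch '[[0,0,0,0,-0.03,0,0.4],[0,0,0,0,-0.05,0,0.4],[0,0,0,0,-0.05,0,0.4],[0,0,0,0,-0.05,0,0.4],[0,0,0,0,-0.02,0,0.4],[0,0,0,0,0,0,0.4],[0,0,0,0,0,0,0.4]]'; python3 -c "
from h import *
st(3)"
```

```text
t: 18.5
position: [0.5375, -0.146, 0.2614]
orientation: [-0.114, 0.698, -0.698, 0.112]
wrist_force: [-0.5, -0.8, -0.6]
width: 0.0546
pos [ 0.5373 -0.146   0.2611] F [-0.11 -0.19 -0.18] M [-0.026 -0.016  0.004] w 0.0548 yaw -71.6 j7 -0.86 t 18.6
rel x 0.0008 z 0.0004 top 0.0341 stripe 122.65234904890244
```

```bash
python3 -m inch '[[0,0,0,-0.01,0,-0.0308,0.4],[0,0,0,-0.02,0,-0.0617,0.4],[0,0,0,-0.02,0,-0.0617,0.4],[0,0,0,-0.02,0,-0.0617,0.4],[0,0,0,-0.02,0,-0.0617,0.4],[0,0,0,-0.02,0,-0.0617,0.4],[0,0,0,-0.02,0,-0.0617,0.4],[0,0,0,-0.02,0,-0.0617,0.4],[0,0,0,-0.02,0,-0.0617,0.4],[0,0,0,-0.02,0,-0.0617,0.4],[0,0,0,-0.01,0,-0.0308,0.4],[0,0,0,0,0,0,0.4]]'; python3 - <<'E'
from h import *
st(2)
o=telemetry.get_obs();T=pose(o);print(T[:3,1]);d=vision.read_camera("wrist");cv2.imwrite("pics/w6.png",d["frame"][:,:,::-1])
for n in ["scene","wrist"]:
    e=vision.read_camera(n) if n!="wrist" else d
    cv2.imwrite(f"pics/{n}6.png",e["frame"][:,:,::-1])
    m=col(e,(24,150,60),(34,255,255)); P,uv=cloud(e,m,T); P=P[(P[:,2]>.028)&(P[:,2]<.05)&(np.abs(P[:,0]-.535)<.13)&(np.abs(P[:,1]-.178)<.13)]
    rc=cv2.minAreaRect(P[:,:2].astype(np.float32));print(n,rc)
E
```

```text
t: 19.85
position: [0.5348, 0.1811, 0.2615]
orientation: [-0.116, 0.698, -0.697, 0.114]
wrist_force: [-0.5, -0.5, -0.6]
width: 0.0549
pos [0.5351 0.1795 0.2616] F [-0.31 -0.57 -0.81] M [-0.064  0.001  0.03 ] w 0.0548 yaw -71.5 j7 -1.49 t 19.9
rel x 0.0008 z -0.0003 top 0.0341 stripe 121.39122334102315
[-7.42685279e-04 -2.52978712e-03 -9.99996524e-01]
scene ((0.5352829098701477, 0.17697441577911377), (0.16191381216049194, 0.15827953815460205), 84.76258850097656)
wrist ((0.5338699221611023, 0.17604070901870728), (0.16077306866645813, 0.15971150994300842), 84.96562194824219)
```

View pics/w6.png

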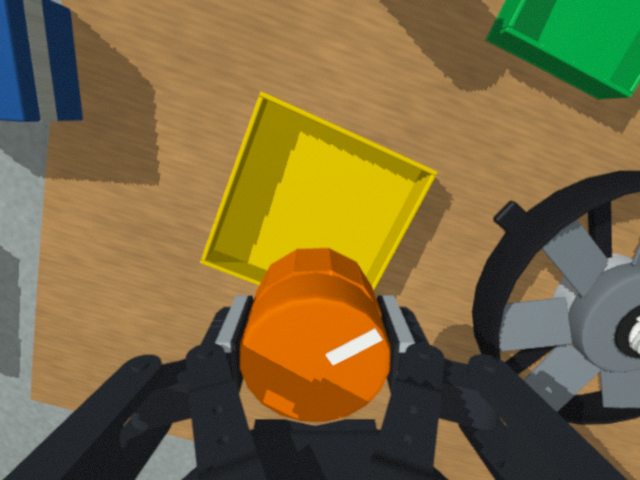

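The nut is held upright above the yellow bin, whose rim runs from (205,262) to (435,172). The scene and wrist fits put the bin centre at (0.5345, 0.1765).

```bash
python3 -m inch '[[0,0,0,0.002,0.03,0.0057,0.4],[0,0,0,0,0.06,0,0.4],[0,0,0,0,0.06,0,0.4],[0,0,0,0,0.06,0,0.4],[0,0,0,0,0.06,0,0.4],[0,0,0,0,0.04,0,0.4],[0,0,0,0,0.02,0,0.4],[0,0,0,0,0,0,0.4],[0,0,0,0,0,0,0.4]]'; python3 -c "
from h import *
st(3)"
```

```text
t: 20.95
position: [0.5367, 0.1742, 0.0986]
orientation: [0.112, -0.698, 0.698, -0.113]
wrist_force: [0.2, -0.8, 0.9]
width: 0.0544
pos [0.5368 0.1745 0.099 ] F [ 0.47  0.12 -0.43] M [-0.003 -0.003 -0.011] w 0.0547 yaw -71.6 j7 -1.43 t 21.05
rel x 0.0006 z -0.0001 top 0.0341 stripe 121.10079796834279
```

```bash
python3 -m inch '[[0,0,0,0,0.008,0,0.4],[0,0,0,0,0.008,0,0.4],[0,0,0,0,0.005,0,0.4],[0,0,0,0,0,0,0.4],[0,0,0,0,0,0,0.4]]'; python3 -c "
from h import *
st(3)"
```

```text
t: 21.6
position: [0.5356, 0.1749, 0.0869]
orientation: [0.113, -0.698, 0.698, -0.113]
wrist_force: [0.8, 0.1, 0.1]
width: 0.0547
pos [0.5357 0.1749 0.087 ] F [ 0.34  0.72 -0.74] M [0.002 0.03  0.013] w 0.0545 yaw -71.6 j7 -1.43 t 21.7
rel x 0.0004 z -0.0003 top 0.0341 stripe 120.07492104516106
```

```bash
python3 -m inch '[[0,0,0,0,0.002,0,0.4],[0,0,0,0,0.002,0,0.4],[0,0,0,0,0,0,0.4]]'; python3 -c "
from h import *
st(3)"
```

```text
t: 22.05
position: [0.5359, 0.1749, 0.0857]
orientation: [-0.113, 0.698, -0.698, 0.113]
wrist_force: [-0.3, -0.3, 4.6]
width: 0.0547
pos [0.5359 0.1749 0.0857] F [-0.82 -0.3   4.47] M [-0.069  0.229  0.01 ] w 0.0545 yaw -71.6 j7 -1.43 t 22.15
rel x 0.0005 z 0.0000 top 0.0340 stripe 121.13028321705548
```

```bash
python3 -m inch '[[0,0,0,0,-0.001,0,0.6],[0,0,0,0,0,0,0.68],[0,0,0,0,0,0,0.75],[0,0,0,0,0,0,0.85],[0,0,0,0,0,0,0.9],[0,0,0,0,0,0,0.9]]'; python3 -c "
from h import *
st(3)
rel('w7')"
```

```text
t: 22.8
position: [0.5356, 0.1749, 0.0854]
orientation: [0.113, -0.698, 0.698, -0.113]
wrist_force: [-0.3, 0.4, -0.1]
width: 0.0771
pos [0.5356 0.1749 0.0855] F [-0.12  0.16 -0.37] M [ 0.019  0.02  -0.012] w 0.0768 yaw -71.6 j7 -1.43 t 22.9
rel x 0.0003 z -0.0003 top 0.0335 stripe 120.75425803791558
```

View pics/w7.png

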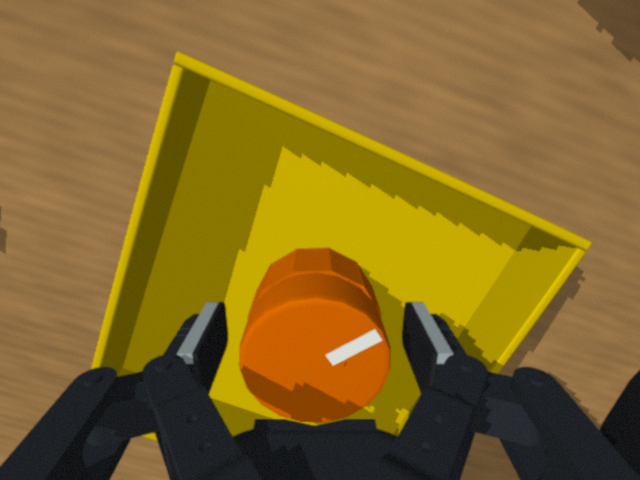

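The nut stands free in the bin, with pad gaps on both sides at columns 240 and 390. I'll raise the gripper straight up.

```bash
python3 -m inch '[[0,0,0,0,-0.01,0,0.9],[0,0,0,0,-0.03,0,0.9],[0,0,0,0,-0.05,0,0.9],[0,0,0,0,-0.06,0,0.9],[0,0,0,0,-0.06,0,0.9],[0,0,0,0,-0.05,0,0.9],[0,0,0,0,-0.03,0,0.9],[0,0,0,0,0,0,0.9],[0,0,0,0,0,0,0.9]]'; python3 - <<'E'
from h import *
T=pose();d=vision.read_camera("wrist");cv2.imwrite("pics/w8.png",d["frame"][:,:,::-1])
m=col(d,(3,180,70),(17,255,255));P,uv=cloud(d,m,T);P=P[np.hypot(P[:,0]-.535,P[:,1]-.177)<.06]
top=P[P[:,2]>np.percentile(P[:,2],95)-.006];print("z",np.percentile(P[:,2],[5,50,99]),cv2.minEnclosingCircle(top[:,:2].astype(np.float32)))
A=np.c_[top[:,:2]-top[:,:2].mean(0),np.ones(len(top))];print("tilt",np.linalg.lstsq(A,top[:,2],rcond=None)[0])
s0=dict(np.load("/tmp/side0.npz"));s=vision.read_camera("side");cv2.imwrite("pics/side8.png",s["frame"][:,:,::-1])
c0=dict(np.load("/tmp/scene0.npz"));c=vision.read_camera("scene");cv2.imwrite("pics/scene8.png",c["frame"][:,:,::-1])
for n,a,b,lo,hi in [("carton",s0,s,(105,120,60),(125,255,255)),("can",c0,c,(0,150,60),(3,255,255)),("carton",c0,c,(105,120,60),(125,255,255))]:
    for e in(a,b):
        P,_=cloud(e,col(e,lo,hi)); P=P[(P[:,2]>.01)&(P[:,2]<.12)&(P[:,0]>.35)&(P[:,0]<1)&(abs(P[:,1])<.6)];print(n,np.median(P,0).round(4),len(P))
print(telemetry.get_obs()["wrist_force"])
E
```

```text
t: 23.9
position: [0.5355, 0.1749, 0.2305]
orientation: [-0.113, 0.698, -0.698, 0.113]
wrist_force: [0.1, 0.4, -0.3]
width: 0.077
z [0.02770888 0.05090242 0.05252192] ((0.5360389947891235, 0.17470833659172058), 0.027778854593634605)
tilt [-0.01077954 -0.00296589  0.05096528]
carton [0.5662 0.4548 0.0691] 827
carton [0.5597 0.4639 0.0691] 691
can [0.7705 0.225  0.0484] 72
can [0.771 0.225 0.047] 70
carton [0.5791 0.4726 0.0705] 1456
carton [0.5784 0.4727 0.0705] 1459
[-0.36268998 -0.23249092 -1.10884007]
```

View pics/w8.png

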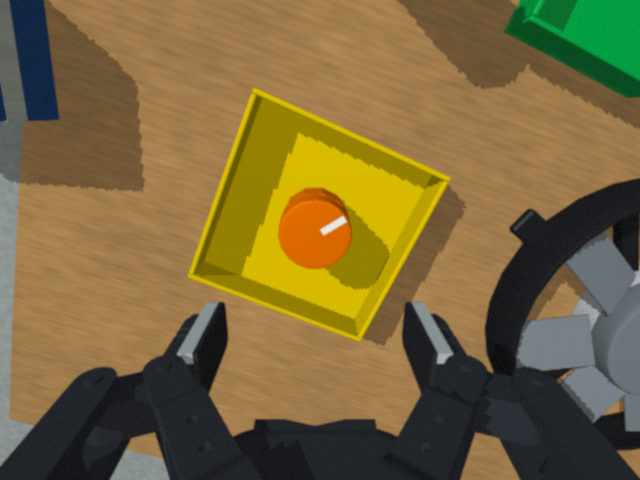

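View pics/side8.png

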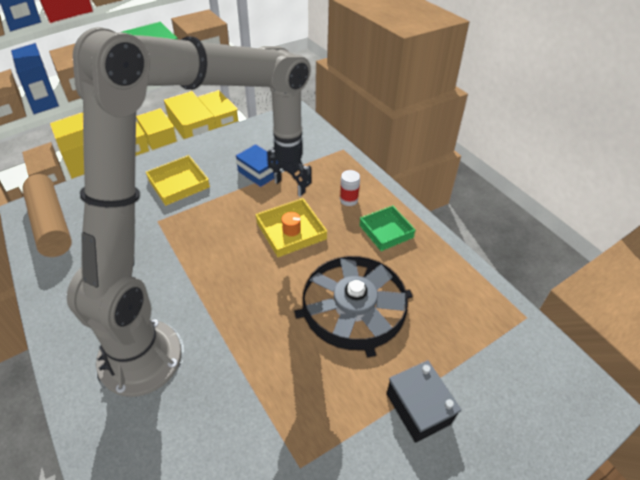

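The nut stands upright in the nearer yellow bin, at side (291,223) and wrist (315,230). The fan stud is bare at (356,289) and the other objects are where they started. Handing in.

```bash
python3 -c "
from rig import order
print(order.hand_in())"
```

```text
the job is handed in; nothing more can be done
None
```

The cap nut is off the fan and standing upright in the yellow bin nearest the robot. I handed the job in at about 24 s of the 72 s allowed; the hand-in reports no verdict.

- **Unscrewing:** I gripped the nut and turned it clockwise only, about 155° in all. It turned about 39° before it began to climb. I followed the climb by wrist force, with vertical force within about ±4.6 N throughout. It then came free and I lifted it clear.
- **Placement:** The wrist camera puts the nut about 2–3 mm from the bin's centre. Its top is about 51 mm above the bench, which matches 48 mm of nut on a 4 mm floor. Its fitted top face tilts about 0.01 rad.
- **Release:** The gripper is open and about 145 mm above where it let go. Wrist force was near zero, within noise.
- **Other things on the bench:** The scene camera shows the carton and can less than 1 mm from where they started. I only checked the battery by eye; it looks unmoved in the side picture.
- **Readings that disagreed:** The side view gave a carton shift of about 11 mm. The gripper partly covers the carton in that picture, and the unobstructed scene view contradicts it.

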